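# Call up the second user's last reading on the blood-pressure monitor

### The job

On the blood-pressure monitor, push the user switch with a fingertip all the way over to its right-hand end (the second user, right as you face the keys and display), then lightly press the long memory key right down and let it come up again, so that the second user's last reading is called up. Leave the big round START key and the small round clock key alone, do not lift the monitor or shove it along the table, disturb nothing else on the table, and withdraw.

Things in the scene. Friction and masses are not known exactly. Their poses are not given: they have to be found in the camera images.
- monitor: Blood-pressure monitor, white, 130 deep (x) x 200 wide (y) x 90 mm high, about 1 kg, loose on rubber feet (slides if pushed sideways with over 7 N). Origin: centre of underside. Own -x is its front, roughly facing the robot; own +y its left. Front half: level key panel 42 mm up, with a row along y at own x = -34 mm, left to right: user switch, memory, START, clock key. Behind it the display leans back, up to 90 mm
- user_switch_top (a point): Centre of the top of the user switch's white ribbed nub, moving with it, 10 mm above the key panel. The nub is 16 (x) x 12 (y) mm and travels only along the monitor's y: its centre is at own y = +73 mm at the left end (one dot, first user) and +59 mm at the right end (two dots, second user)
- user_switch (a joint): Travel of the user switch in m: 0 at the left end, 0.014 at the right end stop. It starts within 2 mm of the left end, slides with about 1.5 N of friction and stays where it is left
- memory_key_top (a point): Centre of the top of the memory key, the long white bar key, 14 (x) x 32 (y) mm, at own y = +12 mm, between the user switch and the START key. Its top is 5 mm above the key panel when up
- memory_key (a joint): How far the memory key is pressed, in m: 0 up, 0.004 fully down; a spring key, about 2 N to start it and 4.2 N to hold it fully down, and it springs back by itself
- start_key_top (a point): Centre of the top of the START key, the big round white key, 33 mm across, 5 mm above the panel, at own y = -34 mm, right of the memory key. To be left alone
- start_key (a joint): How far the START key is pressed, in m: 0 up, 0.004 down. Same spring as the memory key
- clock_key_top (a point): Centre of the top of the clock-setting key, the small round white key, 14 mm across, 5 mm above the panel, at own y = -78 mm, at the far right of the row. To be left alone
- clock_key (a joint): How far the clock key is pressed, in m: 0 up, 0.004 down. Same spring as the memory key
- scale: Bench scale, grey plastic, 205 (x) x 165 (y) x 46 mm high with a steel pan; loose, heavy. Origin: centre of its underside. To be left alone
- cup: Steel measuring cup, 64 mm across the rim and 65 mm high, standing on the scale's pan. Origin: centre of its underside. To be left alone
- sanitiser: Red hand-sanitiser pump bottle, 62 mm across and 178 mm high, loose. Origin: centre of its underside. To be left alone
- pill_bottle: Amber pill bottle with a white cap, 42 mm across and 78 mm high, loose. Origin: centre of its underside. To be left alone
- carton_flat: Medicine carton with a blue band, 85 (x) x 40 (y) x 22 mm high, lying just behind the monitor. Origin: centre of its underside. To be left alone
- carton_tall: Medicine carton with a green band, 30 (x) x 55 (y) x 95 mm high, standing. Origin: centre of its underside. To be left alone
- oximeter: Finger pulse oximeter, 60 (x) x 34 (y) x 31 mm high, lying in front of the monitor. Origin: centre of its underside. To be left alone
- thermometer: White ear thermometer, about 135 (x) x 62 (y) x 30 mm high, lying between the monitor and the scale. Origin: underside, near its middle. To be left alone
There are look-alikes about, which are no part of the job. What is shaped like the monitor but purple is not meant.

How it is judged:
On the way, in this order (a step that is already met when the one before it is completed fails the run):
1. the user switch is pushed over to its right-hand end (value of joint user_switch above 0.0115 m), for 0.1 s.
2. the memory key is pressed down (value of joint memory_key above 0.0028 m and value of joint user_switch above 0.0115 m), for 0.05 s.
3. the memory key is let up (value of joint memory_key below 0.001 m and value of joint user_switch above 0.0115 m), for 0.1 s.
At the end, for the whole second after the job is handed in: The user switch is within 2.5 mm of its right-hand end, all three keys are up (under 1 mm), the monitor stands level within 15 mm of where it was, and every other thing is upright and within 15 mm of where it was (all of step 3 and value of joint each of start_key, clock_key below 0.001 m and distance of each of monitor, scale, cup, sanitiser, pill_bottle, carton_flat, carton_tall, oximeter, thermometer from where it was at the start of the episode below 0.015 m and angle between monitor's own z axis and vertical below 0.05 rad and linear speed of monitor below 0.01 m/s and angle between each of cup, sanitiser, pill_bottle, carton_tall's own z axis and vertical below 0.15 rad); the robot touches nothing.
It fails at once if the memory key was pressed while the user switch was not yet over (value of joint memory_key above 0.0028 m and value of joint user_switch below 0.009 m).
It fails at once if the START key or the clock key was pressed (value of joint any of start_key, clock_key above 0.002 m).
It fails at once if the monitor was pushed on with more than 30 N (contact force between monitor and the fingers above 30 N or contact force between monitor and the arm above 30 N).
It fails at once if the monitor was lifted, tipped or shoved more than 15 mm (distance of monitor from where it was at the start of the episode above 0.015 m or angle between monitor's own z axis and vertical above 0.1 rad).
It fails at once if another thing on the table was moved by more than 15 mm or tipped (distance of any of scale, cup, sanitiser, pill_bottle, carton_flat, carton_tall, oximeter, thermometer from where it was at the start of the episode above 0.015 m or angle between any of cup, sanitiser, pill_bottle, carton_tall's own z axis and vertical above 0.3 rad).
It also fails if it takes over 45 s, if anything falls off the work surface, if the arm or the gripper's body presses on something with over 40 N, if the wrist force passes 120 N, or if a joint passes its speed limit or range.

### The arm

A 6-joint arm with a two-finger parallel gripper is mounted at the origin on the work surface. World frame = base frame: x ahead of the robot, y to its left, z up, the work surface at z = 0. Lengths are in m, angles in rad, forces in N, time in s.
With the tool pointing down it reaches from about 0.3 to 0.775 m from the base axis. Payload 14.6 kg.
Tool frame: the origin (TCP) lies at the very end of the fingers, on their centre line; the grasp point (between the pads) lies 19 mm behind it; x points along the fingers, z is the direction in which the jaws open and shut, and the axes are right-handed (so a half turn about x gives the same grasp; the last joint's range is limited). The gripper opens to 94 mm and grips with 3 to 60 N. Pads are 16 mm wide; open, the fingers measure 119 mm over their backs; the gripper's body (75 mm by 177 mm) begins 78 mm behind the grasp point.
Start: joints at [1.206, 0.3, 1.521, -0, 1.321, -0.067], TCP at [0.161, 0.526, 0.18] pointing down, gripper open.
Joint ranges: [-3.03, 3.03], [-0.79, 2.21], [0.23, 2.52], [-1.04, 4.18], [0, 3.07], [-2.55, 2.55]. Speed limits (rad/s): [2.22, 2.22, 2.57, 3.14, 3.14, 3.14].

### API

Orientations are given as [roll, pitch, yaw] about the fixed x, y, z axes, in that order (R = Rz(yaw) Ry(pitch) Rx(roll)).
In Python, from station import ctrl gives the robot as it stands. The module is installed in compiled form; this text tells all that it offers.
- The arm moves only by the tool servo_tool, never from a script. Its argument "motion" is one flat list of numbers, 4 for each row, row after row: the shift along the tool's x, y, z in mm, then the turn about the tool's x in degrees. In form: [dx, dy, dz, roll, dx, dy, dz, roll, ...]. A call has 1 to 20 rows; each row is the pose to reach, as a shift and turn from the pose commanded when the call began, along the tool's axes at that moment; what a row does not reach only later rows make up. A row lasts 1/8 s, in which the tool goes at most 62.5 mm and 10.7 degrees, less where a joint would pass 70% of its speed; a pose out of reach is approached as far as the arm can. A call with a gripper value outside its range is refused whole. "gripper" is the opening, from 0 (shut) to 1 (fully open), set as the call begins (left out, the last holds). The fingers move at their own pace and stop on an object; "force" is the grip in N (left out, the last holds). Time passes only in rows, so rows that repeat a pose let the fingers close. It gives the time, the measured TCP pose, the force and the opening at its end, in the units of the state.
- ctrl.get_obs(): the state, without advancing time (a new reading comes with each control period).
- ctrl.camera(name): name is "scene" or "top"; returns a dict with "color" (420x560x3 uint8, red, green, blue), "z_map" (420x560 float32, m along the optical axis (not along the pixel's ray), 0 where there is no reading), "fx", "fy", "cx", "cy" (pixels), "rvec" (rotation vector, rad) and "tvec" (3), from world to camera coordinates, as OpenCV has them. Camera axes: x right, y down, z forward; pixel columns grow to the right and rows downward; lengths in m; the calibration is good to about 2 mm. A picture is of the moment at which its call begins.
- ctrl.hand_in(): hands the job in, once; it reports no verdict.
The state is a dict: "time_s": time; "qpos": joint angles; "joint_vel": joint speeds; "tau": joint torques, N m; "ee_pos": TCP position; "eef_rot": TCP orientation; "force": force on the tool from outside, world axes, zero at the start; "moment": the same for the moment, N m; "grip_width": finger opening in m.
Only numpy, scipy, OpenCV 4.12 (cv2) and the standard library are available. Lean on these libraries where they do the work, as an engineer would, in place of code of your own. Each camera call takes 0.05 s, during which the arm holds its last target.

## Working session

There is one attempt and no reset: what is moved stays moved. The work goes in short steps, Python scripts to look and compute and a tool call to move; the robot and the scene stay as the last step left them, time stands still between calls to the robot, and variables do not carry over. Pictures are saved under pics/ and viewed, and the job is handed in when it is done.

Besides the shell and the picture viewer there is one more tool, called after ">>>" as a command line: name --argument value ..., lists and objects as JSON in quotes. servo_tool: Moves the arm, as the interface text tells. Its arguments: {"type":"object","properties":{"motion":{"type":"array","items":{"type":"number"}},"gripper":{"type":"number"},"force":{"type":"number"}},"required":["motion"]}

```bash
mkdir -p pics
cat > h.py <<'E'
import numpy as np, cv2
from station import ctrl
def cam(n):
    c=ctrl.camera(n); c['R']=cv2.Rodrigues(np.array(c['rvec'],float))[0]; c['t']=np.array(c['tvec'],float).ravel(); return c
def world(c):
    z=c['z_map']; v,u=np.mgrid[:z.shape[0],:z.shape[1]]
    P=np.stack([(u-c['cx'])/c['fx']*z,(v-c['cy'])/c['fy']*z,z],-1)
    return (P-c['t'])@c['R']
def ray(c,u,v,h):
    d=np.array([(u-c['cx'])/c['fx'],(v-c['cy'])/c['fy'],1])@c['R']; o=-c['t']@c['R']
    return o+d*(h-o[2])/d[2]
def proj(c,p):
    q=c['R']@np.array(p)+c['t']; return q[0]/q[2]*c['fx']+c['cx'],q[1]/q[2]*c['fy']+c['cy']
E
python3 - <<'E'
from h import *
print(ctrl.get_obs())
for n in ['scene','top']:
    c=cam(n); cv2.imwrite(f'pics/{n}0.png',c['color'][:,:,::-1]); print(n,-c['t']@c['R'],c['R'][2],c['fx'])
    np.savez(f'{n}0.npz',**c)
E
```

```text
{'time_s': 0.0, 'qpos': array([ 1.20638571e+00,  3.00467922e-01,  1.52159270e+00,  4.56845535e-05,
        1.32069886e+00, -6.66139191e-02]), 'joint_vel': array([-1.72604280e-05,  1.01119384e-03, -1.29969446e-03, -2.38828386e-04,
       -1.00735539e-03, -2.06952899e-03]), 'tau': array([-1.65316538e-03, -5.31809556e+01, -3.52733159e+01,  7.07525178e-02,
        2.44310807e-02, -6.58159274e-05]), 'ee_pos': array([0.16126963, 0.52551489, 0.17928318]), 'eef_rot': array([ 3.03707369,  1.56962866, -1.97312332]), 'force': array([-0.28713065, -0.47603748, -0.10146619]), 'moment': array([-0.00500973,  0.06081105,  0.00356259]), 'grip_width': 0.09393972601217737}
scene [1.01826024 0.32373266 0.88233903] [-0.50165859 -0.33527669 -0.79745107] 415.67059926429164
top [ 0.28487712 -0.01561711  1.28957302] [ 0.17492337 -0.01086563 -0.98452209] 500.04288690026885
```

View pics/scene0.png

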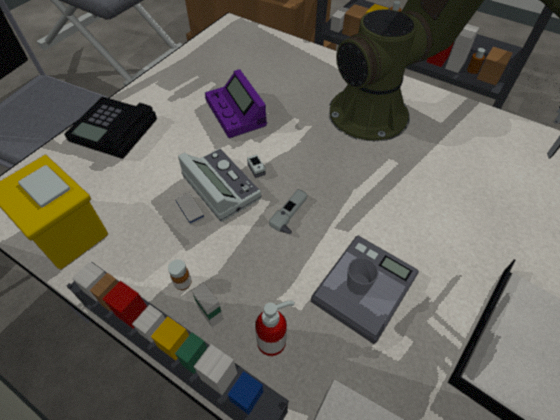

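View pics/top0.png

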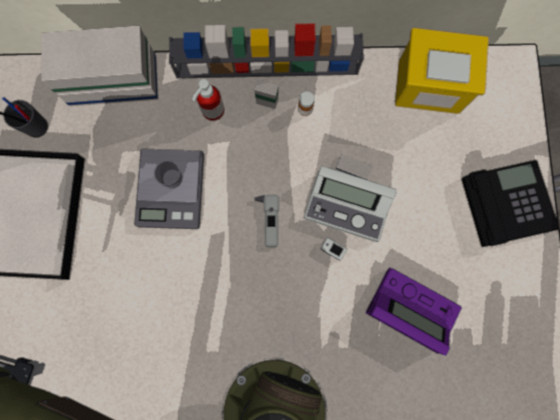

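The white monitor is around (350,203) in the top view and (220,182) in the scene view. The purple look-alike is at (415,310) in the top view. I'll zoom in.

Run:
```python
from h import *
c=dict(np.load('top0.npz')); im=c['color'][155:255,290:410,::-1]
cv2.imwrite('pics/top_z.png',cv2.resize(im,None,fx=6,fy=6,interpolation=cv2.INTER_CUBIC))
c=dict(np.load('scene0.npz')); im=c['color'][130:230,165:285,::-1]
cv2.imwrite('pics/scene_z.png',cv2.resize(im,None,fx=6,fy=6,interpolation=cv2.INTER_CUBIC))
```

```text
(no output)
```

View pics/top_z.png

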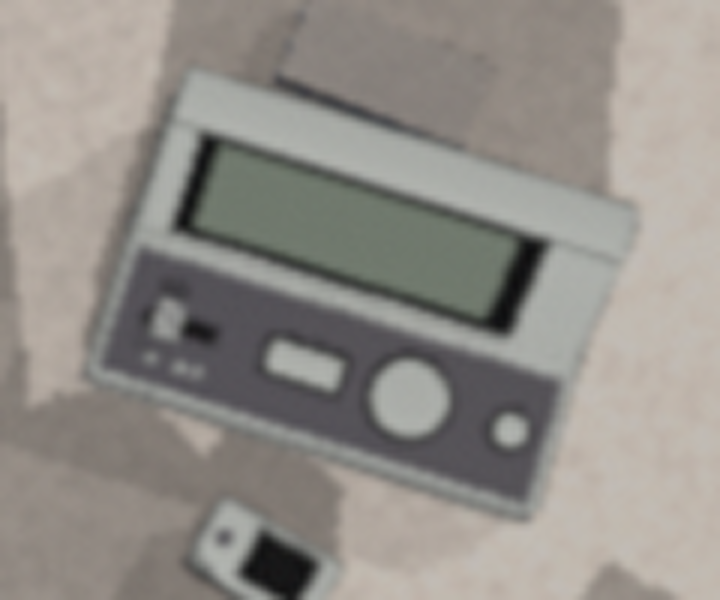

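View pics/scene_z.png

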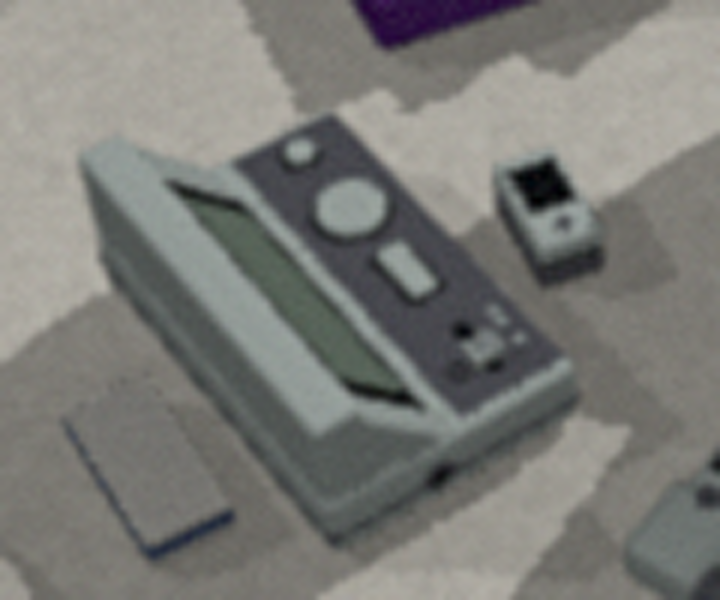

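Both zooms show the row clearly. In the top zoom, left to right: nub (168,318), memory (304,364), START (409,398), clock (510,431). In the scene zoom: nub (485,345), memory (408,270), START (351,207), clock (300,152).

Run:
```python
from h import *
C={n:dict(np.load(n+'0.npz')) for n in('top','scene')}
off={'top':(290,155),'scene':(165,130)}
seeds={'top':[(168,318),(304,364),(409,398),(510,431)],'scene':[(485,345),(408,270),(351,207),(300,152)]}
px={}
for n in C:
    ox,oy=off[n]; im=cv2.resize(C[n]['color'][oy:oy+100,ox:ox+120],None,fx=6,fy=6,interpolation=cv2.INTER_CUBIC)
    g=cv2.cvtColor(im,cv2.COLOR_RGB2GRAY)
    m=(g>128).astype(np.uint8); k,l,s,ce=cv2.connectedComponentsWithStats(m)
    px[n]=[]
    for a in seeds[n]:
        i=l[a[1],a[0]]; print(n,a,i,s[i],ce[i]); 
        q=ce[i] if i and s[i][4]<9000 else a
        px[n].append(((q[0]+.5)/6-.5+ox,(q[1]+.5)/6-.5+oy))
W={n:world(C[n]) for n in C}
P=[]
for j,h in enumerate([.052,.047,.047,.047]):
    A=[];b=[]
    for n in C:
        c=C[n];u,v=px[n][j];r,t=c['R'],c['t'];x=(u-c['cx'])/c['fx'];y=(v-c['cy'])/c['fy']
        A+=[x*r[2]-r[0],y*r[2]-r[1]];b+=[t[0]-x*t[2],t[1]-y*t[2]]
    p=np.linalg.lstsq(np.array(A),np.array(b),rcond=None)[0];P.append(p)
    print(j,'tri',p.round(4),[ (n,ray(C[n],*px[n][j],h).round(4),W[n][int(round(px[n][j][1])),int(round(px[n][j][0]))].round(4)) for n in C])
P=np.array(P)
# yaw from memory,start,clock both planes avg
Q=np.array([np.mean([ray(C[n],*px[n][j],h) for n in C],0) for j,h in enumerate([.052,.047,.047,.047])])
d=Q[1]-Q[3];print('dist',np.linalg.norm(d),'yaw',np.degrees(np.arctan2(-d[0],d[1])))
e=d[:2]/np.linalg.norm(d[:2]);f=np.array([e[1],-e[0]])
print('e(y own)',e,'own x',f)
o=np.mean([Q[j][:2]-e*y for j,y in((1,.012),(2,-.034),(3,-.078))],0)+.034*f
print('origin',o)
for j in range(4):print((Q[j][:2]-o)@np.array([f,e]).T)
# depth points of others
for n,u,v in [('top',333,249),('top',272,220),('scene',290,205)]:
    print(n,u,v,W[n][v,u].round(3))
```

```text
top (168, 318) 2 [156 301  26  37 676] [167.75147929 319.54289941]
top (304, 364) 3 [ 268  342   73   47 2119] [303.99056159 365.11137329]
top (409, 398) 4 [ 373  361   75   75 4351] [409.58814066 398.37439669]
top (510, 431) 8 [496 416  30  30 720] [510.48194444 430.4       ]
scene (485, 345) 0 [     0      0    720    600 270522] [378.61840442 351.22702035]
scene (408, 270) 13 [ 381  244   52   49 1252] [406.59904153 267.80031949]
scene (351, 207) 9 [ 319  181   65   51 2590] [350.84864865 206.11235521]
scene (300, 152) 7 [288 141  24  19 336] [299.76488095 149.80952381]
0 tri [ 0.4925 -0.1208  0.0493] [('top', array([ 0.492 , -0.1204,  0.052 ]), array([ 0.4917, -0.1216,  0.0511])), ('scene', array([ 0.4943, -0.1196,  0.052 ]), array([ 0.4932, -0.1219,  0.0497]))]
1 tri [ 0.4727 -0.1781  0.0449] [('top', array([ 0.4721, -0.1772,  0.047 ]), array([ 0.4724, -0.176 ,  0.0518])), ('scene', array([ 0.4744, -0.1775,  0.047 ]), array([ 0.4742, -0.1787,  0.0469]))]
2 tri [ 0.4574 -0.2214  0.0455] [('top', array([ 0.4569, -0.2208,  0.047 ]), array([ 0.4568, -0.2211,  0.0471])), ('scene', array([ 0.4586, -0.2209,  0.047 ]), array([ 0.4615, -0.2184,  0.0509]))]
3 tri [ 0.4427 -0.2628  0.0457] [('top', array([ 0.4424, -0.2622,  0.047 ]), array([ 0.4429, -0.2626,  0.0494])), ('scene', array([ 0.4437, -0.2622,  0.047 ]), array([ 0.4446, -0.2599,  0.0472]))]
dist 0.09010916045943103 yaw -19.542016956482136
e(y own) [0.33449804 0.94239645] own x [ 0.94239645 -0.33449804]
origin [ 0.5012105  -0.20009295]
[-0.03439967  0.0727732 ]
[-0.03400206  0.01209502]
[-0.03399587 -0.03408088]
[-0.03400206 -0.07801414]
top 333 249 [ 0.389 -0.157  0.032]
top 272 220 [ 0.468 -0.005  0.026]
scene 290 205 [ 0.464 -0.002  0.028]
```

The layout checks out: the rays reproduce own y of +72.8, +12.1, -34.1 and -78.0 mm, with heights within 2–3 mm of what they should be. That puts the monitor at (0.501, -0.200) with yaw -19.5°, and the switch near its left end. Next I'll work out the approach, with fingers shut and the jaw axis along the monitor's y.

```bash
cat >> h.py <<'E'
from scipy.spatial.transform import Rotation as Ro
e=np.array([.3345,.9424]);f=np.array([.9424,-.3345]);o=np.array([.5012,-.2001])
def pose():
    s=ctrl.get_obs(); return np.array(s['ee_pos']),Ro.from_euler('xyz',s['eef_rot']).as_matrix(),s
def go(xo,yo,z):
    p,R,s=pose(); t=np.r_[o+f*xo+e*yo,z]
    zz=np.r_[e,0]; best=[]
    for sg in(1,-1):
        l=R.T@(sg*zz); best.append(np.degrees(np.arctan2(-l[1],l[2])))
    print('shift mm',((t-p)@R*1000).round(1),'roll opts',np.round(best,1),'q6',s['qpos'][5])
def show():
    p,R,s=pose(); d=p[:2]-o
    print('t',round(s['time_s'],2),'own',(d@f*1000).round(1),(d@e*1000).round(1),'z',(p[2]*1000).round(1),'F own',(s['force'][:2]@f).round(2),(s['force'][:2]@e).round(2),s['force'][2].round(2),'w',s['grip_width'])
E
python3 - <<'E'
from h import *
p,R,s=pose();print(R.round(3));show();go(-.034,.100,.13)
E
```

```text
[[-0.    -0.956  0.293]
 [-0.001  0.293  0.956]
 [-1.     0.    -0.001]]
t 0.1 own -563.0 570.2 z 179.4 F own 0.92 0.14 0.23 w 0.09419118078652787
shift mm [  49.8 -508.2 -492.5] roll opts [   2.5 -177.5] q6 -0.0665952343265918
```

>>> servo_tool --motion '[0,-15,-15,0,0,-45,-45,0,0,-85,-82,0,0,-125,-121,0,0,-165,-160,0.5,0,-205,-199,1,0,-245,-238,1.5,0,-285,-276,2,0,-325,-315,2.5,0,-365,-354,2.5,0,-405,-392,2.5,0,-440,-426,2.5,0,-470,-455,2.5,0,-493,-478,2.5,0,-505,-489,2.5,20,-508,-492,2.5,40,-508,-492,2.5,50,-508,-492,2.5,50,-508,-492,2.5]' --gripper 0 --force 20

```text
time_s: 2.48
ee_pos: [0.5024, -0.0932, 0.1296]
eef_rot: [1.635, 1.57, 2.864]
force: [-0.1, 0.5, 0.1]
grip_width: 0.0005
```

Run:
```python
from h import *
show();go(-.034,.098,.060)
for n in ['scene','top']:
    c=cam(n); np.savez(f'{n}1.npz',**c); p=pose()[0]; u,v=map(int,proj(c,p)); print(n,u,v)
    im=c['color'][v-55:v+55,u-65:u+65,::-1]; cv2.imwrite(f'pics/{n}1.png',cv2.resize(im,None,fx=5,fy=5,interpolation=cv2.INTER_CUBIC))
a=cv2.imread('pics/scene1.png');b=cv2.imread('pics/top1.png')
cv2.imwrite('pics/both1.png',cv2.resize(np.hstack([a,b]),(800,338)))
```

```text
t 2.48 own -34.6 101.1 z 129.6 F own -0.24 0.43 0.1 w 0.0005103208788797702
shift mm [69.6 -0.6 -3.1] roll opts [   0. -180.] q6 -1.4849270258754645
scene 250 173
top 308 197
```

View pics/scene1.png

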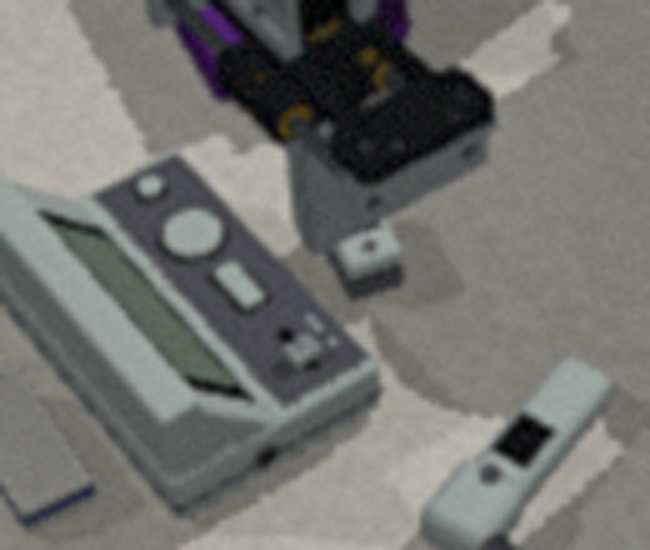

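Run:
```python
from h import *
c=dict(np.load('scene1.npz')); W=world(c); p,R,s=pose()
L=((W-p)@R)*1000
m=(np.abs(L)<np.array([110,60,60])).all(-1)&(c['z_map']>0)&(L[...,0]<8)
q=L[m]
for a in range(-100,10,8):
    k=q[(q[:,0]>=a)&(q[:,0]<a+8)]
    if len(k):print(a,len(k),'y',k[:,1].min().round(0),k[:,1].max().round(0),'z',k[:,2].min().round(0),k[:,2].max().round(0))
im=c['color'][135:190,220:280,::-1]; cv2.imwrite('pics/fz.png',cv2.resize(im,None,fx=11,fy=10,interpolation=cv2.INTER_CUBIC))
```

```text
-100 11 y -11.0 -8.0 z -4.0 13.0
-92 17 y -10.0 -5.0 z -9.0 15.0
-84 23 y -11.0 -2.0 z -11.0 14.0
-76 28 y -10.0 4.0 z -13.0 14.0
-68 25 y -10.0 3.0 z -10.0 14.0
-60 24 y -10.0 4.0 z -10.0 14.0
-52 24 y -10.0 3.0 z -12.0 13.0
-44 29 y -10.0 8.0 z -12.0 14.0
-36 13 y -10.0 8.0 z -11.0 12.0
-28 2 y -9.0 -9.0 z -6.0 -2.0
```

View pics/fz.png

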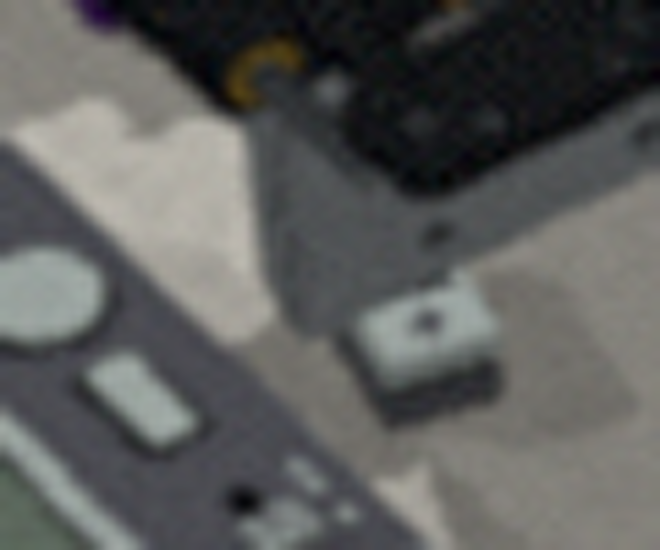

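Run:
```python
from h import *
c=dict(np.load('scene1.npz')); p,R,s=pose(); W=world(c); L=((W-p)@R)*1000
im=c['color'].copy()
for x in(0,-10,-20,-30):
    print(x,[tuple(np.round(proj(c,p+R@np.array([x,y,z])/1000),1)) for y in(-8,8) for z in(-12.5,12.5)])
for v in range(158,180,2): print(v,[tuple(L[v,u].round().astype(int)) for u in range(243,257,3)])
```

```text
0 [(np.float64(244.4), np.float64(171.7)), (np.float64(250.4), np.float64(177.9)), (np.float64(249.9), np.float64(168.7)), (np.float64(255.8), np.float64(174.9))]
-10 [(np.float64(244.2), np.float64(168.9)), (np.float64(250.1), np.float64(175.2)), (np.float64(249.7), np.float64(165.9)), (np.float64(255.7), np.float64(172.1))]
-20 [(np.float64(243.9), np.float64(166.1)), (np.float64(249.9), np.float64(172.4)), (np.float64(249.4), np.float64(163.0)), (np.float64(255.5), np.float64(169.3))]
-30 [(np.float64(243.6), np.float64(163.2)), (np.float64(249.7), np.float64(169.5)), (np.float64(249.2), np.float64(160.2)), (np.float64(255.3), np.float64(166.4))]
158 [(np.int64(-51), np.int64(-10), np.int64(-10)), (np.int64(-63), np.int64(-10), np.int64(4)), (np.int64(-68), np.int64(-7), np.int64(12)), (np.int64(-64), np.int64(0), np.int64(13)), (np.int64(-141), np.int64(-34), np.int64(78))]
160 [(np.int64(-43), np.int64(-9), np.int64(-12)), (np.int64(-55), np.int64(-10), np.int64(2)), (np.int64(-62), np.int64(-8), np.int64(13)), (np.int64(-54), np.int64(2), np.int64(10)), (np.int64(-137), np.int6
[... 1430 characters left out ...]
174 [(np.int64(87), np.int64(24), np.int64(-75)), (np.int64(129), np.int64(49), np.int64(-102)), (np.int64(128), np.int64(55), np.int64(-96)), (np.int64(128), np.int64(62), np.int64(-91)), (np.int64(118), np.int64(64), np.int64(-78))]
176 [(np.int64(88), np.int64(20), np.int64(-70)), (np.int64(89), np.int64(27), np.int64(-65)), (np.int64(131), np.int64(52), np.int64(-92)), (np.int64(133), np.int64(60), np.int64(-88)), (np.int64(120), np.int64(61), np.int64(-74))]
178 [(np.int64(86), np.int64(15), np.int64(-62)), (np.int64(85), np.int64(21), np.int64(-57)), (np.int64(129), np.int64(47), np.int64(-85)), (np.int64(132), np.int64(55), np.int64(-81)), (np.int64(132), np.int64(62), np.int64(-77))]
```

The visible finger seems to end about 25 mm above the stated TCP, so I'll lower beside the switch and look again.

>>> servo_tool --motion '[10,0,-2,0,25,0,-2,0,40,0,-2,0,55,0,-2,0,66,0,-2,0,70,0,-2,0,70,0,-2,0]'

```text
time_s: 3.45
ee_pos: [0.502, -0.0955, 0.0598]
eef_rot: [1.613, 1.571, 2.842]
force: [0.2, -0.9, 0.1]
grip_width: 0.0009
```

```bash
cat > look.py <<'E'
from h import *
import sys
k=sys.argv[1]; show()
for n in ['scene','top']:
    c=cam(n); np.savez(f'{n}{k}.npz',**c); p=pose()[0]; u,v=map(int,proj(c,np.r_[o,.045]));
    im=c['color'][v-45:v+45,u-60:u+60,::-1].copy(); im=cv2.resize(im,None,fx=6,fy=6,interpolation=cv2.INTER_CUBIC)
    a,b=proj(c,p); cv2.circle(im,(int((a-u+60.5)*6),int((b-v+45.5)*6)),4,(0,0,255),1)
    cv2.imwrite(f'pics/{n}{k}.png',im)
E
python3 look.py 2
```

```text
t 3.45 own -34.2 98.8 z 59.8 F own 0.49 -0.8 0.1 w 0.0008865030903932533
```

View pics/scene2.png

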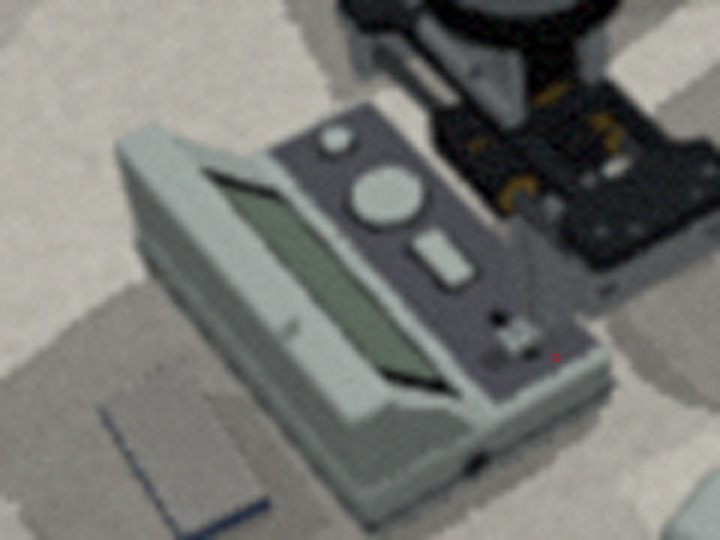

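View pics/top2.png

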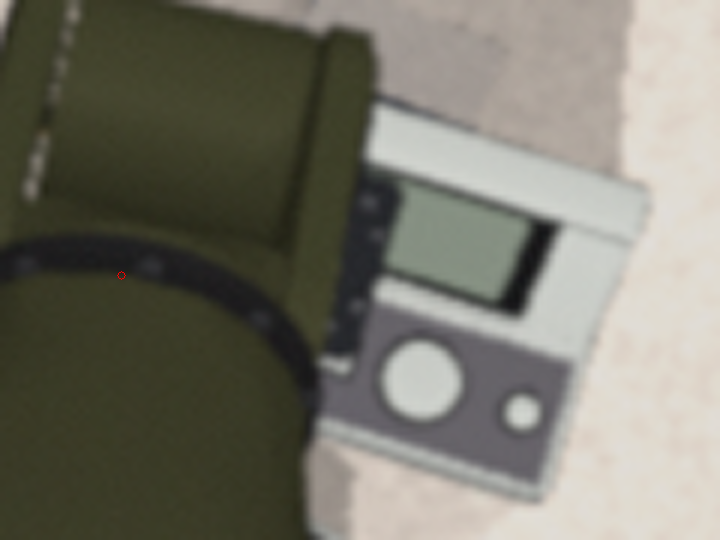

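The drawn fingertip ends near (555,310) in the zoom, while the TCP projects to (555,357). That is about 28 mm short, and contact will settle which is right. I'll go down to z = 47, which is safe in either case, then feel sideways towards the nub in small steps.

>>> servo_tool --motion '[4,0,0,0,8,0,0,0,12,0,0,0,13,0,0,0,13,0,0,0]'

```text
time_s: 4.18
ee_pos: [0.502, -0.0955, 0.0468]
eef_rot: [1.798, 1.571, 3.027]
force: [-0.0, 0.3, -0.5]
grip_width: 0.0004
```

```bash
python3 look.py 3
python3 - <<'E'
from h import *
c=dict(np.load('scene3.npz')); W=world(c); p,R,s=pose()
L=((W-p)@R)*1000
u,v=map(int,proj(c,p))
for vv in range(v-18,v+6,2): print(vv,[tuple(L[vv,uu].round().astype(int).tolist()) for uu in range(u-8,u+9,4)], tuple(W[vv,u].round(3)))
E
```

```text
t 4.17 own -34.2 98.8 z 46.8 F own -0.1 0.28 -0.47 w 0.000388525313479641
176 [(2, 19, -66), (-80, -10, 2), (-140, -29, 52), (-166, -34, 77), (-166, -27, 82)] (np.float64(0.547), np.float64(-0.056), np.float64(0.187))
178 [(1, 14, -59), (-73, -10, 2), (-78, -5, 12), (-158, -34, 76), (-165, -30, 86)] (np.float64(0.51), np.float64(-0.086), np.float64(0.125))
180 [(6, 12, -57), (-60, -8, -2), (-73, -6, 13), (-152, -34, 76), (-160, -31, 87)] (np.float64(0.512), np.float64(-0.085), np.float64(0.12))
182 [(4, 8, -50), (-54, -9, -1), (-66, -7, 14), (-147, -35, 77), (-153, -31, 87)] (np.float64(0.513), np.float64(-0.085), np.float64(0.113))
184 [(4, 4, -44), (-45, -9, -2), (-56, -6, 11), (-138, -34, 75), (-137, -27, 80)] (np.float64(0.511), np.float64(-0.087), np.float64(0.103))
186 [(-7, -4, -31), (-38, -9, -2), (-49, -6, 12), (-130, -34, 74), (-131, -28, 80)] (np.float64(0.512), np.float64(-0.087), np.float64(0.096))
188 [(-4, -7, -27), (-33, -11, 0), (-42, -7, 11), (2, 20, -13), (-125, -28, 81)] (np.float64(0.512), np.float64(-0.087), np.float64(0.088))
190 [(1, -9, -25), (6, 1, -23), (2, 8, -13), (1, 16, -7), (5, 26, -3)] (np.float64(0.49), np.float64(-0.105), np.float64(0.045))
192 [(7, -10, -24), (6, -2, -17), (2, 4, -8), (2, 12, -2), (8, 23, 0)] (np.float64(0.495), np.float64(-0.102), np.float64(0.045))
194 [(8, -14, -19), (4, -7, -10), (6, 2, -5), (11, 12, -2), (16, 23, 0)] (np.float64(0.498), np.float64(-0.1), np.float64(0.041))
196 [(3, -19, -10), (4, -10, -5), (7, -1, 0), (15, 11, 0), (25, 23, 0)] (np.float64(0.503), np.float64(-0.096), np.float64(0.04))
198 [(3, -23, -5), (5, -14, -1), (14, -2, 0), (23, 10, 0), (31, 22, 2)] (np.float64(0.504), np.float64(-0.096), np.float64(0.033))
```

View pics/scene3.png

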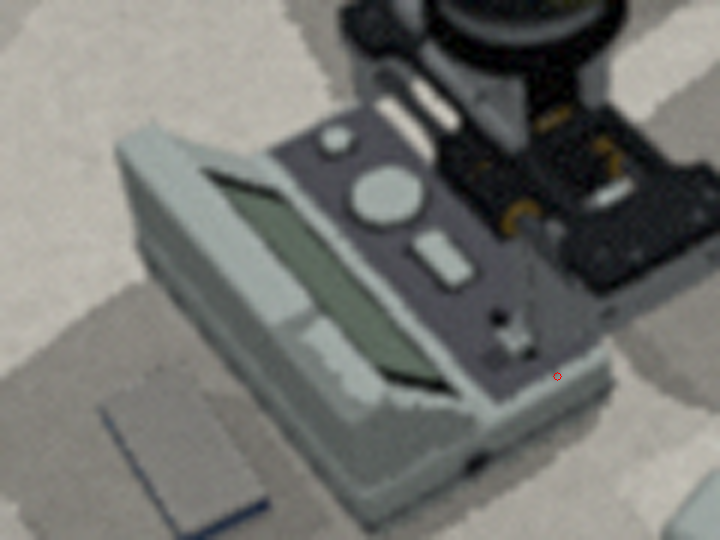

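The scene depth agrees with the picture: under the stated TCP it reads the panel (z 0.041–0.045), and the finger is visible only down to about 30 mm above the TCP. The gripper body is also about 28 mm higher than stated. So the real fingertip is about 25–32 mm behind the reported TCP, with the sideways position unaffected. I'll come down in stages and find the panel by touch, left of the nub.

>>> servo_tool --motion '[5,0,-2,0,10,0,-3,0,15,0,-3,0,16,0,-3,0,16,0,-3,0]'

```text
time_s: 4.9
ee_pos: [0.501, -0.0983, 0.0308]
eef_rot: [1.486, 1.571, 2.716]
force: [0.2, -0.4, -0.2]
grip_width: 0.0004
```

```bash
python3 look.py 4
python3 - <<'E'
from h import *
c=dict(np.load('scene4.npz')); W=world(c); p,R,s=pose()
L=((W-p)@R)*1000
m=(L[...,0]>-60)&(L[...,0]<-5)&(np.abs(L[...,1])<12)&(np.abs(L[...,2])<16)&(W[...,2]>.048)
v,u=np.nonzero(m)
for uu in np.unique(u): k=v[u==uu].max(); print(uu,k,L[k,uu].round(),W[k,uu,2].round(3),W[k+1,uu].round(3))
E
```

```text
t 4.9 own -34.2 95.9 z 30.8 F own 0.32 -0.34 -0.19 w 0.00036514030183021427
244 183 [-57. -11. -10.] 0.087 [ 0.482 -0.134  0.043]
245 189 [-33. -10.  -9.] 0.064 [ 0.5   -0.117  0.048]
246 191 [-29. -10.  -5.] 0.06 [ 0.501 -0.114  0.043]
247 192 [-28. -10.  -1.] 0.059 [ 0.502 -0.109  0.043]
248 193 [-29. -10.   3.] 0.06 [ 0.504 -0.105  0.043]
249 193 [-33. -10.   8.] 0.064 [ 0.502 -0.103  0.043]
250 193 [-35.  -8.  10.] 0.066 [ 0.5   -0.101  0.042]
251 192 [-38.  -6.  11.] 0.069 [ 0.497 -0.101  0.043]
252 192 [-38.  -4.  13.] 0.069 [ 0.497 -0.097  0.046]
253 191 [-37.   0.  11.] 0.068 [ 0.491 -0.098  0.043]
254 191 [-36.   3.  12.] 0.067 [ 0.49  -0.096  0.043]
```

View pics/scene4.png

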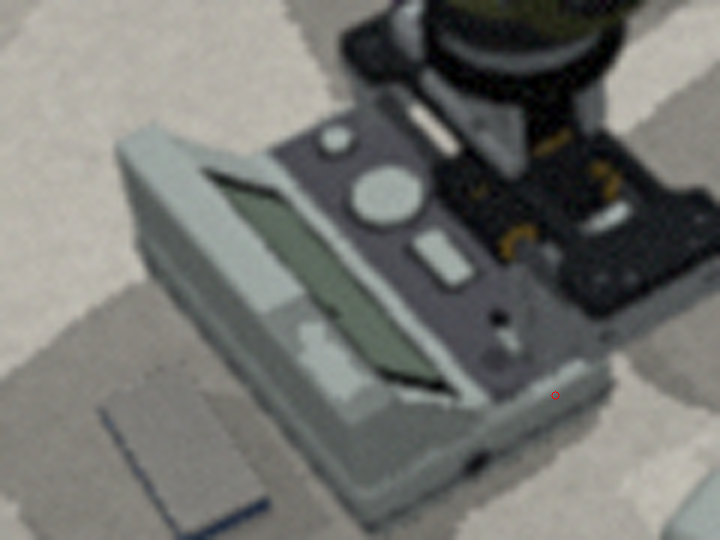

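The tip is now at about z = 0.058 with the TCP reading 0.031, so the offset is about 27 mm. The finger stands just left of the nub at zoom (510,340). I'll continue down in small steps, watching the force.

>>> servo_tool --motion '[2,0,0,0,4,0,0,0,6,0,0,0,7,0,0,0,7,0,0,0]'

```text
time_s: 5.62
ee_pos: [0.5009, -0.0983, 0.0238]
eef_rot: [1.712, 1.571, 2.942]
force: [0.4, 0.3, 0.0]
grip_width: 0.0004
```

>>> servo_tool --motion '[1,0,0,0,2,0,0,0,2,0,0,0]'

```text
time_s: 6.0
ee_pos: [0.5009, -0.0983, 0.0218]
eef_rot: [1.476, 1.571, 2.706]
force: [-0.5, -0.5, -0.1]
grip_width: 0.0002
```

>>> servo_tool --motion '[1,0,0,0,2,0,0,0,2,0,0,0]'

```text
time_s: 6.38
ee_pos: [0.5009, -0.0983, 0.0198]
eef_rot: [1.622, 1.571, 2.852]
force: [-0.3, -0.1, 0.7]
grip_width: 0.0006
```

>>> servo_tool --motion '[1,0,0,0,1,0,0,0]'

```text
time_s: 6.62
ee_pos: [0.5009, -0.0983, 0.0188]
eef_rot: [1.639, 1.571, 2.868]
force: [-0.6, -0.7, -0.7]
grip_width: 0.0005
```

>>> servo_tool --motion '[1,0,0,0,1,0,0,0]'

```text
time_s: 6.88
ee_pos: [0.5009, -0.0983, 0.0178]
eef_rot: [1.621, 1.571, 2.851]
force: [0.7, -0.1, -0.1]
grip_width: 0.0006
```

>>> servo_tool --motion '[1,0,0,0,1,0,0,0]'

```text
time_s: 7.12
ee_pos: [0.501, -0.0983, 0.0168]
eef_rot: [1.311, 1.571, 2.54]
force: [0.0, -0.1, 1.2]
grip_width: 0.0004
```

```bash
python3 look.py 5
python3 - <<'E'
from h import *
c=dict(np.load('scene5.npz')); W=world(c); p,R,s=pose()
L=((W-p)@R)*1000
m=(L[...,0]>-60)&(L[...,0]<-5)&(np.abs(L[...,1])<12)&(np.abs(L[...,2])<16)&(W[...,2]>.046)
v,u=np.nonzero(m)
for uu in np.unique(u): k=v[u==uu].max(); print(uu,k,L[k,uu].round(),W[k,uu,2].round(3),W[k+1,uu].round(3))
E
```

```text
t 7.12 own -34.2 95.8 z 16.8 F own 0.07 -0.07 1.18 w 0.000438539479533241
245 191 [-39. -11.  -9.] 0.056 [ 0.502 -0.116  0.042]
246 193 [-34. -10.  -6.] 0.051 [ 0.507 -0.11   0.043]
247 195 [-29. -10.  -2.] 0.046 [ 0.51  -0.104  0.042]
248 196 [-30. -10.   2.] 0.047 [ 0.511 -0.1    0.043]
249 197 [-32. -11.   8.] 0.049 [ 0.51  -0.098  0.038]
250 197 [-35. -10.  12.] 0.052 [ 0.507 -0.097  0.035]
251 196 [-38.  -7.  12.] 0.054 [ 0.505 -0.095  0.039]
252 196 [-35.  -4.  12.] 0.052 [ 0.501 -0.095  0.035]
253 195 [-38.  -1.  13.] 0.055 [ 0.498 -0.094  0.036]
254 194 [-39.   2.  13.] 0.056 [ 0.494 -0.093  0.037]
```

View pics/scene5.png

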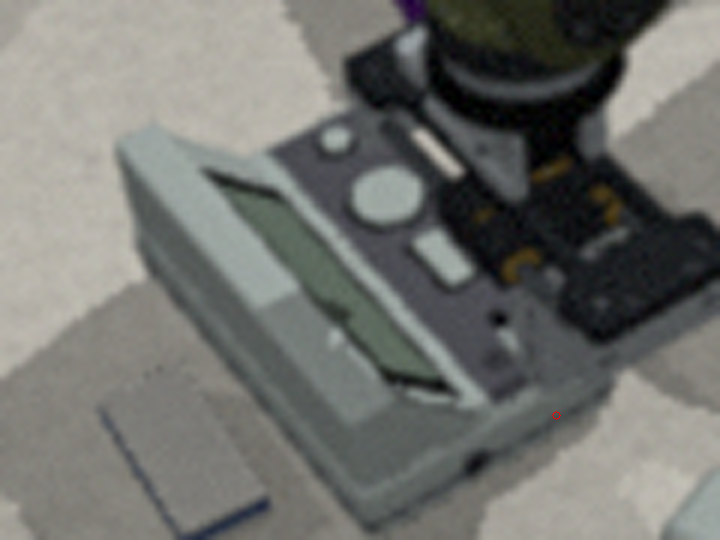

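>>> servo_tool --motion '[1,0,0,0,1,0,0,0]'

```text
time_s: 7.48
ee_pos: [0.5011, -0.0984, 0.0166]
eef_rot: [-1.554, 1.571, -0.324]
force: [-4.2, 0.5, 11.3]
grip_width: 0.0005
```

>>> servo_tool --motion '[0,0,0,0]'

```text
time_s: 7.6
ee_pos: [0.5011, -0.0984, 0.0166]
eef_rot: [-1.657, 1.57, -0.428]
force: [-4.3, 0.2, 10.8]
grip_width: 0.0004
```

That is contact with the panel at TCP z = 16.8 mm, which corresponds to 42 mm, so the tip offset is 25 mm. The arm is stiff, about 11 N/mm. I'll back up 3 mm and then feel sideways towards the nub.

>>> servo_tool --motion '[-2,0,0,0,-4,0,0,0,-4,0,0,0]'

```text
time_s: 7.98
ee_pos: [0.5011, -0.0984, 0.0199]
eef_rot: [-1.471, 1.571, -0.242]
force: [-0.1, -0.5, -0.9]
grip_width: 0.0009
```

>>> servo_tool --motion '[0,0,-1,0,0,0,-2,0,0,0,-2,0]'

```text
time_s: 8.35
ee_pos: [0.5003, -0.1003, 0.0198]
eef_rot: [1.919, 1.571, -3.135]
force: [0.7, -0.7, -0.4]
grip_width: 0.0008
```

>>> servo_tool --motion '[0,0,-1,0,0,0,-2,0,0,0,-2,0]'

```text
time_s: 8.72
ee_pos: [0.4997, -0.1022, 0.0199]
eef_rot: [-1.28, 1.571, -0.051]
force: [0.2, -0.4, 0.5]
grip_width: 0.0002
```

```bash
python3 -c "
from h import *
show()"
```

```text
t 8.72 own -34.2 91.8 z 19.9 F own 0.29 -0.36 0.49 w 0.0001555859898126377
```

>>> servo_tool --motion '[0,0,-1,0,0,0,-2,0,0,0,-3,0]'

```text
time_s: 9.1
ee_pos: [0.4986, -0.105, 0.0199]
eef_rot: [-2.054, 1.571, -0.824]
force: [-0.3, -0.0, 0.1]
grip_width: 0.0006
```

>>> servo_tool --motion '[0,0,-1,0,0,0,-2,0,0,0,-3,0]'

```text
time_s: 9.48
ee_pos: [0.4976, -0.1077, 0.0198]
eef_rot: [0.084, 1.571, 1.313]
force: [-0.4, 2.2, 1.0]
grip_width: 0.0003
```

```bash
python3 look.py 6
```

```text
t 9.47 own -34.3 85.9 z 19.8 F own -1.15 1.95 0.97 w 0.0002918440357659323
```

View pics/scene6.png

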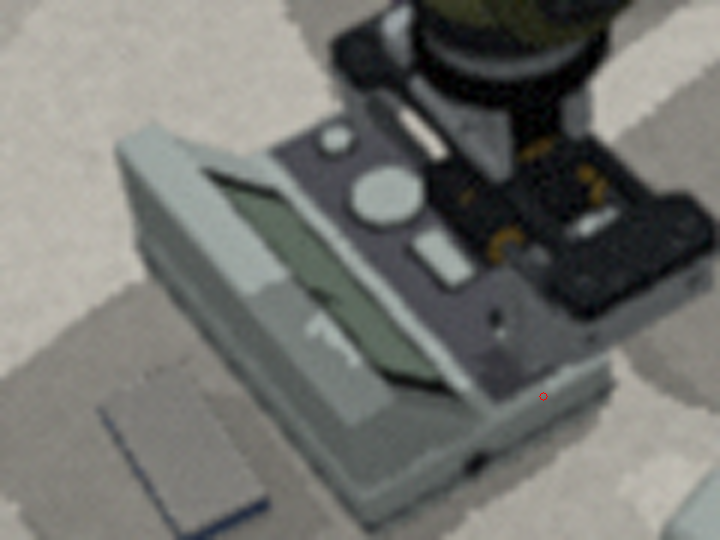

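The force is now about 2 N against +y, so the finger is on the nub. I'll push it along, then take small steps to the end stop.

>>> servo_tool --motion '[0,0,-1,0,0,0,-2,0,0,0,-3,0,0,0,-4,0,0,0,-5,0,0,0,-6,0,0,0,-7,0,0,0,-8,0,0,0,-8,0]'

```text
time_s: 10.7
ee_pos: [0.4949, -0.1154, 0.0198]
eef_rot: [2.955, 1.571, -2.099]
force: [0.5, 1.0, -0.5]
grip_width: 0.0002
```

>>> servo_tool --motion '[0,0,-1,0,0,0,-2,0,0,0,-2,0]'

```text
time_s: 11.08
ee_pos: [0.4943, -0.1173, 0.0199]
eef_rot: [-2.73, 1.571, -1.501]
force: [-0.6, 1.3, 0.3]
grip_width: 0.0004
```

>>> servo_tool --motion '[0,0,-1,0,0,0,-1,0]'

```text
time_s: 11.32
ee_pos: [0.494, -0.1182, 0.0199]
eef_rot: [-1.91, 1.571, -0.681]
force: [0.2, 1.2, -0.3]
grip_width: 0.0009
```

```bash
python3 look.py 7
```

```text
t 11.32 own -34.2 74.8 z 19.9 F own -0.24 1.15 -0.32 w 0.000866965564689035
```

View pics/scene7.png

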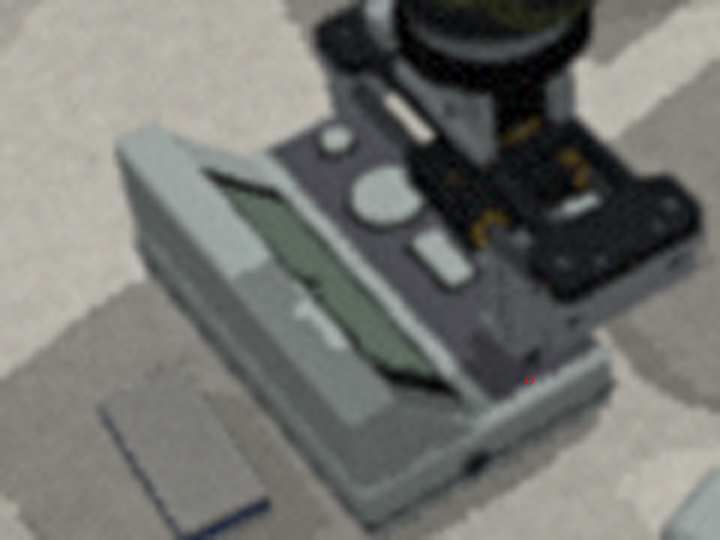

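Still only friction, about 1.2 N, and the monitor hasn't moved in the picture. Continuing in 1 mm steps.

>>> servo_tool --motion '[0,0,-1,0,0,0,-1,0]'

```text
time_s: 11.68
ee_pos: [0.4937, -0.1189, 0.0199]
eef_rot: [-0.177, 1.57, 1.052]
force: [0.6, 3.7, 0.7]
grip_width: 0.0005
```

>>> servo_tool --motion '[0,0,-0.5,0,0,0,-0.5,0]'

```text
time_s: 11.92
ee_pos: [0.4936, -0.1191, 0.02]
eef_rot: [-0.213, 1.57, 1.016]
force: [2.6, 5.7, 1.4]
grip_width: 0.0002
```

>>> servo_tool --motion '[0,0,-0.5,0,0,0,-0.5,0]'

```text
time_s: 12.18
ee_pos: [0.4935, -0.1195, 0.0199]
eef_rot: [-0.135, 1.57, 1.094]
force: [1.1, 7.9, 1.8]
grip_width: 0.0003
```

The force rose to about 8 N, so the switch is at its end stop. I'll back off, rise clear, and check.

>>> servo_tool --motion '[0,0,2,0,0,0,4,0,0,0,6,0,-10,0,6,0,-20,0,6,0,-30,0,6,0,-40,0,6,0,-40,0,6,0]'

```text
time_s: 13.18
ee_pos: [0.4957, -0.1145, 0.0608]
eef_rot: [-1.55, 1.569, -0.321]
force: [-0.4, 0.5, -0.1]
grip_width: 0.0004
```

```bash
python3 look.py 8; python3 -c "
from h import *
go(-.034,.012,.03)"
```

```text
t 13.18 own -33.8 78.8 z 60.8 F own -0.53 0.3 -0.09 w 0.00041360307193264947
shift mm [ 29.8  -0.4 -66.8] roll opts [ -0. 180.] q6 -1.5283475170023453
```

View pics/scene8.png

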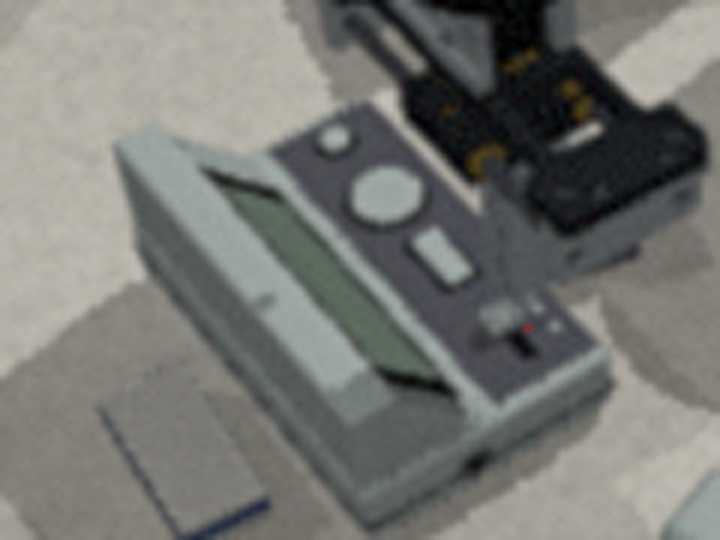

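The nub is now at zoom (500,318), with the open slot to its left (520,342); it was at (516,335) before. The switch is over and the monitor hasn't moved. Next, above the memory key at own y = 12, coming down to about 5 mm above its top.

>>> servo_tool --motion '[0,0,-8,0,0,0,-20,0,0,0,-33,0,0,0,-46,0,0,0,-58,0,0,0,-66,0,0,0,-67,0,10,0,-67,0,20,0,-67,0,30,0,-67,0,34,0,-67,0,34,0,-67,0]'

```text
time_s: 14.78
ee_pos: [0.4728, -0.1774, 0.0255]
eef_rot: [1.517, 1.57, 2.746]
force: [-0.1, 0.4, -0.1]
grip_width: 0.0007
```

```bash
python3 look.py 9
python3 - <<'E'
from h import *
c=dict(np.load('scene8.npz')); u,v=map(int,proj(c,np.r_[o,.045]))
q=ray(c,500/6-.5+u-60,318/6-.5+v-45,.052); d=q[:2]-o; print('nub own',d@f,d@e)
E
```

```text
t 14.78 own -34.4 11.9 z 25.5 F own -0.22 0.36 -0.12 w 0.0006804634277190764
nub own -0.03090537955442014 0.06074693761690557
```

View pics/scene9.png

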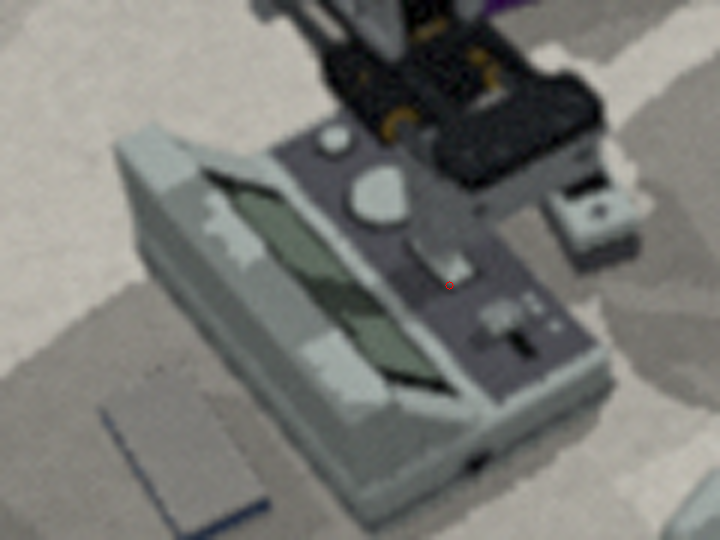

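The nub measures about 61 mm along own y, against 59 at the end stop, which is within error. The finger is over the memory key, clear of START. Now pressing gently, step by step.

>>> servo_tool --motion '[1,0,0,0,2,0,0,0,3,0,0,0,3,0,0,0]'

```text
time_s: 15.38
ee_pos: [0.4728, -0.1775, 0.0228]
eef_rot: [1.613, 1.571, 2.842]
force: [-0.3, 0.6, 1.3]
grip_width: 0.0005
```

>>> servo_tool --motion '[1,0,0,0,2,0,0,0,2,0,0,0]'

```text
time_s: 15.75
ee_pos: [0.4729, -0.1775, 0.0209]
eef_rot: [-1.942, 1.571, -0.712]
force: [0.3, 0.5, 2.3]
grip_width: 0.0004
```

>>> servo_tool --motion '[0.5,0,0,0,1,0,0,0,1,0,0,0]'

```text
time_s: 16.12
ee_pos: [0.4729, -0.1775, 0.0199]
eef_rot: [-1.693, 1.571, -0.464]
force: [-0.8, 0.3, 2.8]
grip_width: 0.0006
```

>>> servo_tool --motion '[0.5,0,0,0,1,0,0,0,1,0,0,0]'

```text
time_s: 16.5
ee_pos: [0.4729, -0.1775, 0.0189]
eef_rot: [-1.604, 1.571, -0.375]
force: [0.1, -0.2, 3.7]
grip_width: 0.0005
```

>>> servo_tool --motion '[0.5,0,0,0,1,0,0,0,1,0,0,0]'

```text
time_s: 16.88
ee_pos: [0.4729, -0.1775, 0.0179]
eef_rot: [-1.723, 1.571, -0.493]
force: [-0.6, -0.4, 3.5]
grip_width: 0.0002
```

>>> servo_tool --motion '[0.5,0,0,0,0.5,0,0,0]'

```text
time_s: 17.12
ee_pos: [0.4729, -0.1775, 0.0176]
eef_rot: [-1.643, 1.571, -0.413]
force: [-0.9, 0.2, 6.7]
grip_width: 0.0001
```

>>> servo_tool --motion '[0.5,0,0,0,0.5,0,0,0]'

```text
time_s: 17.38
ee_pos: [0.473, -0.1775, 0.0175]
eef_rot: [-1.728, 1.57, -0.499]
force: [-3.1, 1.2, 12.8]
grip_width: 0.0005
```

The force climbed steeply at TCP z = 17.5 mm, so the key is fully down. Releasing straight up and withdrawing.

>>> servo_tool --motion '[-2,0,0,0,-5,0,0,0,-10,0,0,0,-25,0,0,0,-50,0,0,0,-85,0,0,0,-120,0,0,0,-150,0,0,0,-165,0,0,0,-165,0,0,0]'

```text
time_s: 18.62
ee_pos: [0.473, -0.1776, 0.1824]
eef_rot: [-1.678, 1.57, -0.449]
force: [0.2, -0.9, -1.2]
grip_width: 0.0004
```

>>> servo_tool --motion '[0,10,15,0,0,10,45,0,0,10,85,0,0,10,130,0,0,10,175,0,0,10,215,0,0,10,240,0,0,10,250,0,0,10,250,0]'

```text
time_s: 19.75
ee_pos: [0.5466, 0.0617, 0.1812]
eef_rot: [2.013, 1.57, -3.04]
force: [0.3, -0.4, 0.0]
grip_width: 0.0005
```

```bash
python3 look.py 10
python3 - <<'E'
from h import *
a=cv2.imread('pics/scene10.png'); 
A=dict(np.load('top0.npz'))['color'];B=dict(np.load('top10.npz'))['color']
S=dict(np.load('scene10.npz'))['color']
cv2.imwrite('pics/top10f.png',B[:,:,::-1]);cv2.imwrite('pics/scene10f.png',S[:,:,::-1])
E
```

```text
t 19.75 own -44.8 262.0 z 181.2 F own 0.39 -0.29 0.04 w 0.0005082913442677397
```

View pics/scene10.png

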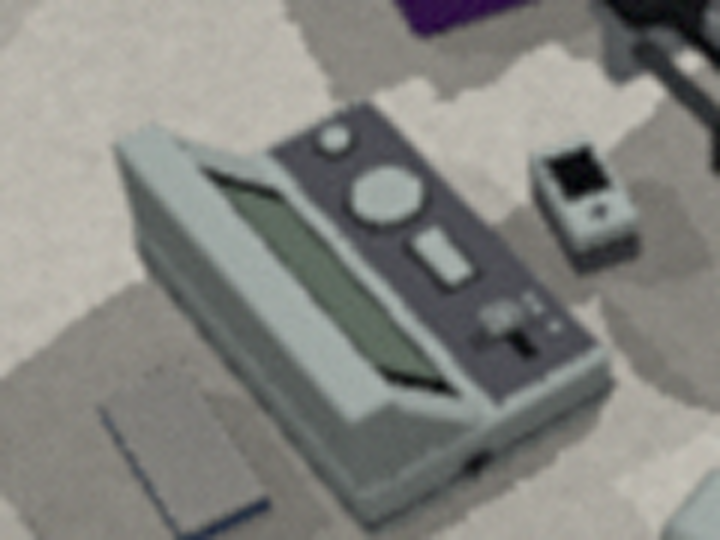

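View pics/scene10f.png

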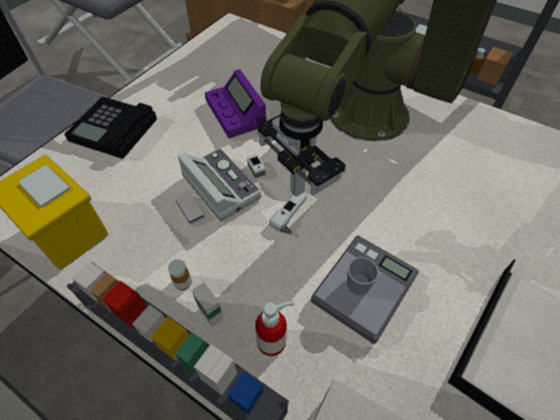

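View pics/top10.png

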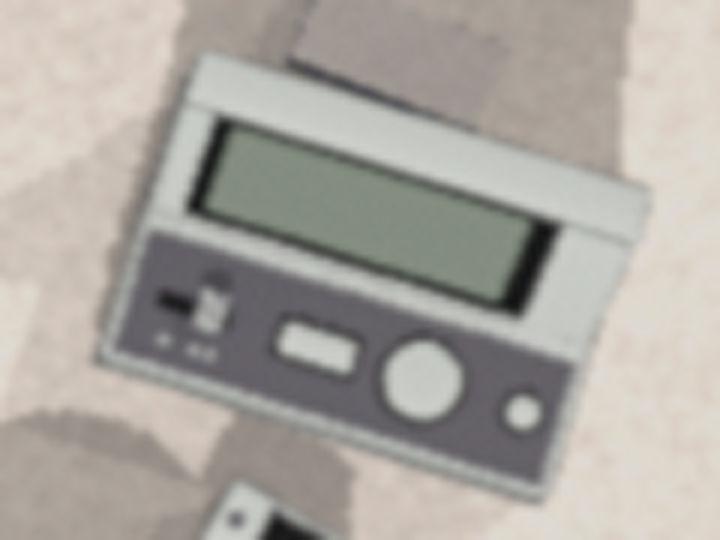

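The pictures show the nub at its right end over the two dots (top zoom 211,311). All keys look up, and every object is where it started. I'll do one numeric check of the switch and the monitor's shift, then hand in.

Run:
```python
from h import *
c=dict(np.load('top10.npz')); u,v=map(int,proj(c,np.r_[o,.045]))
for n,(a,b),h in[('nub',(211,311),.052),('mem',(316,346),.047),('start',(423,380),.047),('clock',(523,412),.047)]:
    d=ray(c,a/6-.5+u-60,b/6-.5+v-45,h)[:2]-o; print(n,(d@f*1000).round(1),(d@e*1000).round(1))
print(ctrl.get_obs()['time_s']); ctrl.hand_in()
```

```text
nub -35.0 58.7
mem -34.5 12.2
start -34.3 -34.5
clock -34.3 -78.1
19.85
the job is handed in; nothing more can be done
```

I pushed the user switch to its right-hand end, pressed the memory key fully down and let it up, then withdrew and handed in at 19.9 s. `hand_in` gives no verdict, so what follows is my own checks.

- **Switch:** I slid the nub with the closed fingertips until the force rose from about 1.2 N to about 8 N at the end stop. The last top view puts it at own y = 58.7 mm, against 59 mm at the stop.
- **Memory key:** the force followed the spring up to about 3.7 N, then rose steeply to 12.8 N, so the key was fully down. That last 0.5 mm pressed harder than it needed to for a light press. The key looks up again in the pictures.
- **Everything else:** the keys measure within about 0.5 mm of where they were before, so the monitor did not shift. START and the clock key look up and were never near the finger. I compared the other objects with the first pictures by eye only, and they look undisturbed.
- **Forces on the monitor:** one downward touch on the panel reached about 11 N, under the 30 N limit.

**Disagreement with the data given:** the real fingertip ended about 25 mm behind the stated TCP. Both the pictures and the depth map showed it. I found the true tip height by touching the panel and used that for both operations. During the switch push, the measured force passed the 7 N at which the monitor is said to slide, but I saw no sliding.

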